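# Feel the gap of a slide press with a taper gauge and hold it there

## Robot

A 7-joint arm with a two-finger parallel gripper is mounted at the origin on a cart in front of the work surface, level with it; the furniture and walls round the work are solid. World frame = base frame: x ahead of the robot, y to its left, z up, the work surface at z = 0. Lengths are in m, angles in rad, forces in N, time in s.
With the tool pointing down it reaches from about 0.4 to 0.9 m from the base axis. Payload 5.6 kg.
Tool frame: the origin (TCP) lies between the finger pads; the fingertips stand 8 mm ahead of it and the grasp point (between the pads) lies 11 mm behind it; z points along the fingers, x is the direction in which the jaws open and shut, and the axes are right-handed (so a half turn about z gives the same grasp; the last joint's range is limited). The gripper opens to 92 mm and grips with 3 to 60 N. Pads are 20 mm wide; open, the fingers measure 128 mm over their backs; the gripper's body (75 mm by 189 mm) begins 69 mm behind the grasp point.
Start: joints at [1.111, 0.468, -0.012, 1.603, 0.006, 1.071, -0.056], TCP at [0.263, -0.594, 0.223] pointing down, gripper open.
Joint ranges: [-2.53, 2.53], [-0.31, 2.02], [-1.57, 1.55], [0.28, 2.44], [-1.29, 4.43], [0.15, 1.84], [-2.92, 2.92]. Speed limits (rad/s): [2.57, 2.57, 3.14, 3.14, 3.14, 3.14, 3.14].

## Interface

Orientations are given as a rotation vector (axis times angle).
In Python, from workcell import robot, jaws, kin, viewer gives the robot as it stands. The module is installed in compiled form; this text tells all that it offers. Calls block until the motion is done:
- robot.reach(position, orientation): joint-space move of the TCP to a pose.
- robot.movel(position, rotation=None, speed=0.15, stop_force=None): straight line of the TCP; rotation=None keeps the orientation; speed is the mean speed in m/s. With stop_force (N) it stops when the force on the tool has changed by that much, and returns True; else False.
- robot.set_joints(angles): joint-space move.
- jaws.gripper_to(opening): opening from 0.0 (shut) to 1.0 (fully open); the grip force is fixed at half the most; returns when the fingers have stopped.
- robot.dwell(seconds).
- kin.ik(position, orientation): joint angles nearest the present ones, or None.
- viewer.grab_frame(name): name is "scene" or "top" or "wrist"; returns the picture (420x560x3 uint8, red, green, blue); there is no depth.
- viewer.camera_params(name): a dict with "camera_matrix" (3x3 intrinsics, pixels), "pose" (4x4, takes a point from camera to world coordinates). Camera axes: x right, y down, z forward; pixel columns grow to the right and rows downward; lengths in m; the calibration is good to about 2 mm. A picture is of the moment at which its call begins: read the wrist's pose just before it. camera_params takes no time and is no camera call; for the wrist camera it gives the pose at the moment of the call.
A pose or a line that the arm cannot do raises robot.IKError and nothing moves.
- robot.finish_job(): hands the job in, once; it reports no verdict.
Readings, each from a call of its own:
- robot.get_clock(): time.
- robot.get_qpos(): joint angles.
- robot.get_dq(): joint speeds.
- robot.get_joint_torque(): joint torques, N m.
- robot.get_eef_pos(): TCP position.
- robot.get_tool_rot(): TCP orientation.
- robot.get_wrist_force(): force on the tool from outside, world axes, zero at the start.
- robot.get_ft_torque(): the same for the moment, N m.
- robot.get_finger_gap(): opening from 0.0 (shut) to 1.0 (fully open).
Only numpy, scipy, OpenCV 4.12 (cv2) and the standard library are available. Lean on these libraries where they do the work, as an engineer would, in place of code of your own. Each camera call takes 0.05 s, during which the arm holds its last target.

## Task

Swing the slide press's lever to 60 degrees, the third of the four long ticks on its dial counting the one at the shut stop as the first, and leave it there. Then pick up the taper gauge by its black grip, lay its thin end flat on the bed at the press's open end and slide it straight in under the sprung pressure plate until it drags snugly: the plate bears on it and is lifted at most 2 mm, not jammed. Finish while still holding the gauge at that depth, so that I can lock the nut, and leave the other things on the desk where they are.

Things in the scene. Friction and masses are not known exactly. Their poses are not given: they have to be found in the camera images.
- slide_press: Grey slide press, fixed, 136 (x) x 118 (y) x 137 mm high. Origin: centre of the underside. Steel bed x -65 to 61, y +-35 mm, its flat top 30 mm above the desk. Over it hangs a steel pressure plate x -20 to 50, y +-29, 12 mm thick. The bed juts out at -x: the open end, the gauge goes in along +x. Columns at x 15, y +-46; bridge (x -3 to 33) 74 to 92 mm above the desk.
- press_mouth (a point): Fixed point of the press in the middle of the gap's mouth at the open end, on the bed's surface, right below the pressure plate's front edge: at (-20, 0, 30) mm of the press. Same axes as the press (x points into the gap).
- lever_axis (a point): On the lever's upright axis, centre of the round dial (radius 36 mm) on the bridge: at (15, 0, 95.5) mm of the press, same axes. Short ticks every 10 degrees, long ticks at 0, 30, 60 and 90 degrees of the lever.
- press_lever (a joint): Lever angle, rad, 0 (shut: points to the press's -y) to 1.6. Grows anticlockwise from above, towards the press's +x (away from the open end). Stiff: 0.16 N m, 2 N at the knob; stays where left. Raises the pressure plate 4 mm per rad; at 60 degrees (1.047) the gap over the bed is 5.7 mm, up to 0.8 mm more or less as the lock nut is set.
- lever_knob (a point): Centre of the upright black knob at the lever's end, 85 mm from the lever's axis, 120 mm above the desk. A cylinder of 18 mm diameter from 105 to 136 mm above the desk; the lever arm below it is 10 mm wide.
- pressure_plate: The steel plate over the bed, 70 x 58 x 12 mm, same axes as the press. Origin: centre of its underside, at (15, 0) mm of the press; its height less 30 mm is the gap. It can only move up and down.
- plate_spring (a joint): How far the sprung pressure plate has been lifted off its stop by something in the gap, m: 0 when it hangs free, at most 0.006. It begins to lift at about 2 N upward and takes 4 N more per mm. The gauge rubs on plate and bed: expect a drag of 1 to 4 N as it takes hold and 3 N or so more per mm of lift. The lever does not change this value.
- taper_gauge: Slim plain steel wedge with a black grip, lying flat, 190 mm long, 110 g. Origin: centre of the grip's underside; x points to the thin end. Grip x -35 to 35 mm, 16 mm wide, 22 mm high. Blade x 35 to 155 mm, 14 mm wide, underside flat and flush with the grip's, top sloping from 2 mm thick at the thin end to 11.6 mm at the grip (8 mm per 100 mm).
- gauge_tip (a point): Middle of the gauge's thin end, on the underside: at (155, 0, 0) mm of the gauge.
- petri_b: Petri dish, 55 mm wide and 12 mm high, a bystander to be left alone. Origin: centre of its underside.
- tweezers: Steel tweezers lying on the desk, 126 mm long, 13 mm wide, 8 mm high, a bystander to be left alone. Origin: centre of the underside.
- timer: White bench timer lying on its back, 66 x 70 x 18 mm, a bystander to be left alone. Origin: centre of the underside.
- immersion_oil: Small brown screw-cap bottle, 27 mm wide, 62 mm high, a bystander to be left alone. Origin: centre of its underside.
- mug: White spotted mug, 78 mm wide, 93 mm high, a bystander to be left alone. Origin: centre of its underside.
Not all that is in view belongs to the job. There is more than one size of the slide_press; the job needs the larger.

How it is judged:
By the outcome, as a careful person would: the job done as asked, in the order asked, and still so for the second after the job is handed in, while the arm keeps its last pose, push and grip.
It also fails if it takes over 69 s, if anything falls off the work surface, if the arm or the gripper's body presses on something with over 40 N, if the wrist force passes 120 N, or if a joint passes its speed limit or range.

## Working session

There is one attempt and no reset: what is moved stays moved. The work goes in short steps, each a Python script; the robot and the scene stay as the last script left them, time stands still between calls to the robot, and variables do not carry over. Pictures are saved under pics/ and viewed, and the job is handed in when it is done.

```bash
mkdir -p pics; ls
python3 - <<'E'
from workcell import robot, jaws, kin, viewer
import cv2, numpy as np
for n in ["scene","top","wrist"]:
    p=viewer.camera_params(n); im=viewer.grab_frame(n)
    cv2.imwrite(f"pics/{n}0.png",im[:,:,::-1])
    print(n,np.round(p["camera_matrix"],1).tolist(),np.round(p["pose"],3).tolist())
print(robot.get_clock(),robot.get_eef_pos(),robot.get_tool_rot(),robot.get_finger_gap())
E
```

```text
pics
scene [[447.5, 0.0, 286.7], [0.0, 447.5, 217.7], [0.0, 0.0, 1.0]] [[-0.565, -0.405, 0.719, -0.435], [-0.825, 0.3, -0.479, 0.68], [-0.022, -0.864, -0.504, 0.798], [0.0, 0.0, 0.0, 1.0]]
top [[441.0, 0.0, 277.5], [0.0, 441.0, 214.5], [0.0, 0.0, 1.0]] [[0.016, -0.989, 0.146, 0.397], [-1.0, -0.014, 0.019, 0.009], [-0.017, -0.146, -0.989, 1.181], [0.0, 0.0, 0.0, 1.0]]
wrist [[337.7, 0.0, 278.0], [0.0, 337.7, 214.0], [0.0, 0.0, 1.0]] [[0.406, -0.885, -0.23, 0.328], [-0.914, -0.393, -0.1, -0.566], [-0.002, 0.25, -0.968, 0.383], [0.0, 0.0, 0.0, 1.0]]
0.15 [ 0.26289423 -0.59399283  0.22186989] [-2.63236072e+00  1.71356066e+00  1.85943209e-03] 0.999307886343252
```

View pics/top0.png

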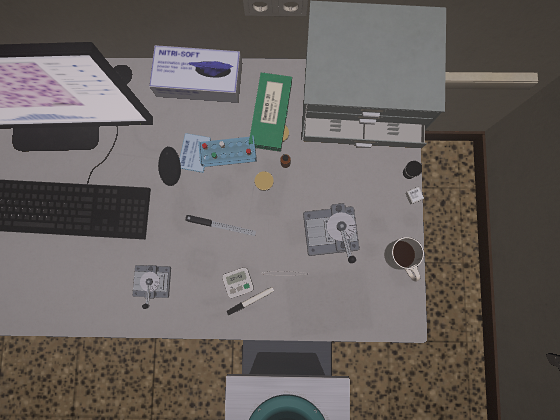

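View pics/scene0.png

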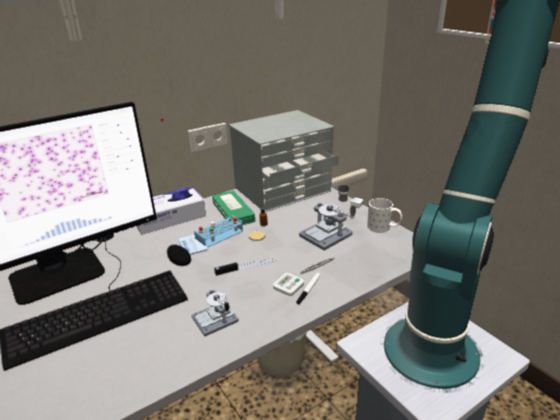

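View pics/wrist0.png

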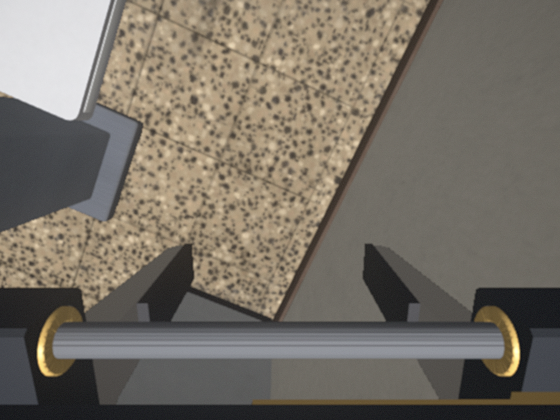

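The top view shows the large press near px (332,230) with its open end to image left, the knob at (352,260), the gauge grip at (198,219) and its tip around (257,235). I'll zoom in and calculate first estimates.

```bash
cat > h.py <<'E'
import numpy as np, cv2
from workcell import robot, jaws, kin, viewer
from scipy.spatial.transform import Rotation as R
def ray(p,uv,z):
    K=np.array(p["camera_matrix"]);T=np.array(p["pose"])
    d=T[:3,:3]@np.linalg.solve(K,[uv[0],uv[1],1.]);o=T[:3,3]
    return o+d*(z-o[2])/d[2]
def proj(p,P):
    K=np.array(p["camera_matrix"]);T=np.array(p["pose"])
    c=T[:3,:3].T@(np.asarray(P)-T[:3,3]);c=K@c;return c[:2]/c[2]
def down(yaw): # tool z down, tool x at world angle yaw
    c,s=np.cos(yaw),np.sin(yaw)
    return R.from_matrix(np.array([[c,s,0],[s,-c,0],[0,0,-1.]])).as_rotvec()
def grab(n,f):
    p=viewer.camera_params(n);im=viewer.grab_frame(n)
    cv2.imwrite(f"pics/{f}.png",im[:,:,::-1]);np.save(f"pics/{f}.npy",np.array([np.pad(np.array(p["camera_matrix"]),((0,1),(0,1))),np.array(p["pose"])]))
    return p,im
def load(f):
    a=np.load(f"pics/{f}.npy");return {"camera_matrix":a[0][:3,:3],"pose":a[1]},cv2.imread(f"pics/{f}.png")
E
python3 - <<'E'
from h import *
p=viewer.camera_params("top")
for n,uv,z in [("axis",(341,226),.0955),("knob",(352,260),.136),("gripend",(187,217),.022),("griptip",(210,222),.022),("tip",(257,235),.0),("oil",(286,161),.06),("petri",(264,181),.012),("mug",(406,250),.09),("tweez",(285,272),.0)]:
    print(n,ray(p,uv,z).round(3))
im=cv2.imread("pics/top0.png")
a=cv2.resize(im[190:280,290:380],None,fx=6,fy=6,interpolation=2)
cv2.imwrite("pics/t1.png",a)
cv2.imwrite("pics/t2.png",cv2.resize(im[200:250,175:275],None,fx=7,fy=7,interpolation=2))
w=load
q=viewer.camera_params("wrist");T=np.array(q["pose"])
Rt=R.from_rotvec(robot.get_tool_rot()).as_matrix()
print((Rt.T@(T[:3,3]-robot.get_eef_pos())).round(4));print((Rt.T@T[:3,:3]).round(3)); print(Rt.round(3))
E
```

```text
axis [ 0.53  -0.127  0.095]
knob [ 0.445 -0.148  0.136]
gripend [0.557 0.273 0.022]
griptip [0.545 0.211 0.022]
tip [0.514 0.086 0.   ]
oil [0.703 0.011 0.06 ]
petri [0.66  0.07  0.012]
mug [ 0.473 -0.287  0.09 ]
tweez [0.416 0.01  0.   ]
[ 0.0005 -0.071  -0.1616]
[[ 1.     0.001  0.   ]
 [-0.001  0.968  0.25 ]
 [-0.    -0.25   0.968]]
[[ 0.405 -0.914 -0.001]
 [-0.914 -0.405  0.001]
 [-0.001  0.    -1.   ]]
```

View pics/t1.png

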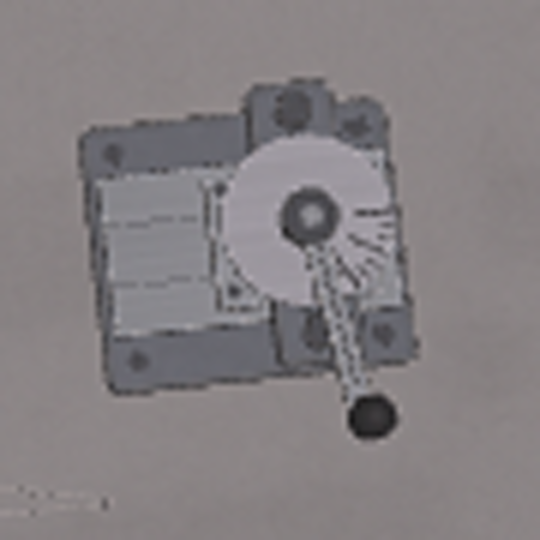

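View pics/t2.png

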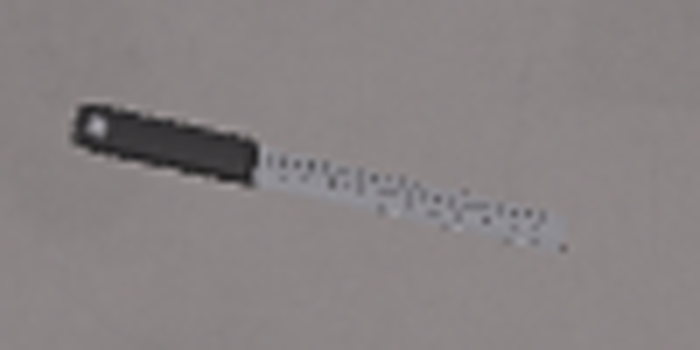

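Run:
```python
from h import *
for pos,yaw in [((.49,-.13,.28),-80),((.49,-.13,.28),100),((.445,-.148,.118),-75),((.497,-.205,.118),-23),((.54,.2,.3),-14),((.54,.2,.3),166),((.551,.242,.012),-14),((.551,.242,.012),166),((.514,.008,.042),7),((.514,.008,.042),187)]:
    q=kin.ik(pos,down(np.radians(yaw)));print(pos,yaw,None if q is None else np.round(q,2))
print(robot.get_clock())
robot.reach((.49,-.13,.28),down(np.radians(-80)))
print(robot.get_clock())
grab("wrist","w1")
```

```text
(0.49, -0.13, 0.28) -80 [ 0.44  0.19 -0.28  1.87  0.06  1.1  -1.26]
(0.49, -0.13, 0.28) 100 [ 0.84  0.25 -0.75  1.84  0.19  1.12  1.77]
(0.445, -0.148, 0.118) -75 [ 0.46  0.33 -0.24  2.11  0.12  0.71 -1.17]
(0.497, -0.205, 0.118) -23 [ 0.61  0.45 -0.34  1.95  0.21  0.78 -0.25]
(0.54, 0.2, 0.3) -14 [ 0.31  0.44 -0.96  1.66  0.38  1.24 -0.98]
(0.54, 0.2, 0.3) 166 [ 0.48  0.64 -1.31  1.65  0.63  1.36  1.97]
(0.551, 0.242, 0.012) -14 [-0.01  0.78 -0.63  1.81  0.64  0.77 -1.23]
(0.551, 0.242, 0.012) 166 [ 0.36  1.25 -1.34  1.79  1.3   1.29  1.54]
(0.514, 0.008, 0.042) 7 [ 0.34  0.58 -0.53  2.02  0.47  0.65 -0.37]
(0.514, 0.008, 0.042) 187 [-0.99  1.06  1.33  2.1  -1.21  1.13 -2.05]
0.15
2.0333
```

View pics/w1.png

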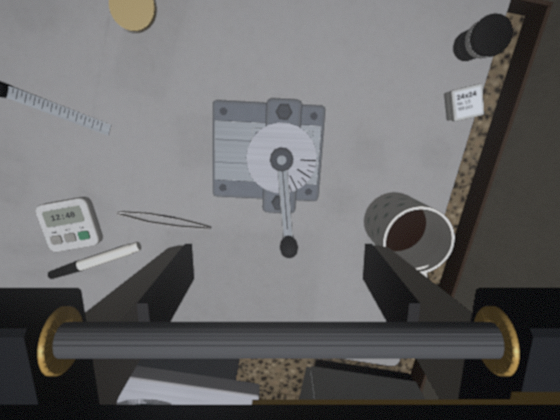

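The wrist view shows the press hub at (282,160), the knob at (288,246), and the base spanning about (213,100) to (325,197). The mug is at (408,230), clear of the lever sweep.

Run:
```python
from h import *
im=cv2.imread("pics/w1.png")
cv2.imwrite("pics/w1z.png",cv2.resize(im[90:265,205:335],None,fx=4.5,fy=4.5,interpolation=cv2.INTER_CUBIC)[:600*2])
cv2.imwrite("pics/w1z.png",cv2.resize(im[90:210,205:335],None,fx=5,fy=5,interpolation=cv2.INTER_CUBIC))
# knob
g=im.max(2); m=(g[225:262,270:306]<45).astype(np.uint8)
n,l,s,c=cv2.connectedComponentsWithStats(m);print(s,c+[270,225])
```

```text
[[   0    0   36   37 1328]
 [  18   12    2    2    3]
 [  12   17    1    1    1]] [[287.50225904 243.01355422]
 [288.33333333 237.33333333]
 [282.         242.        ]]
```

View pics/w1z.png

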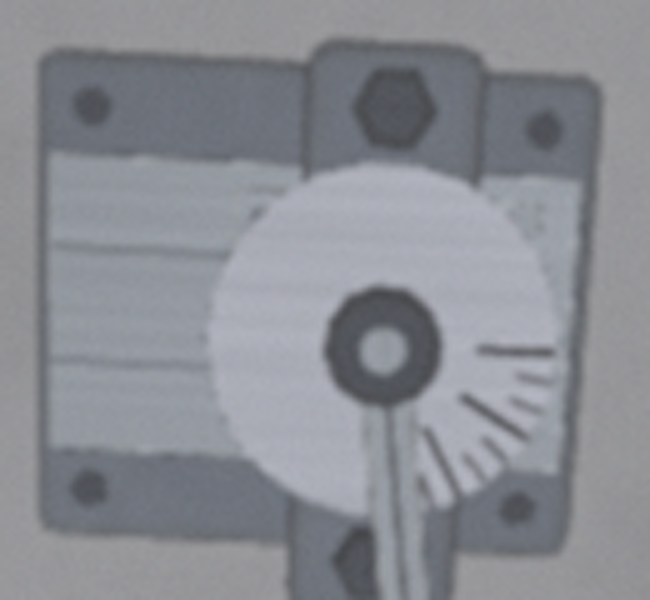

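Run:
```python
from h import *
p,im=load("w1")
f=lambda x,y:((x+.5)/5-.5+205,(y+.5)/5-.5+90)
pts=np.array([f(*a) for a in [(208,345),(225,265),(270,205),(330,172),(385,163),(450,172),(500,208),(545,275),(560,335),(232,430),(275,480),(330,512)]],np.float32)
W=np.array([ray(p,a,.0955)[:2] for a in pts])
A=np.c_[2*W,np.ones(len(W))];s=np.linalg.lstsq(A,(W**2).sum(1),rcond=None)[0]
c=s[:2];print("dial c",c.round(4),"r",np.sqrt(s[2]+c@c).round(4))
for n,a,b in [("90",(478,350),(553,352)),("60",(463,397),(523,440)),("30",(425,430),(460,500))]:
    a=ray(p,f(*a),.0955)[:2];b=ray(p,f(*b),.0955)[:2]
    print(n,"dir tick",np.degrees(np.arctan2(*(b-a)[::-1])).round(1),"from c",np.degrees(np.arctan2(*(b-c)[::-1])).round(1),np.linalg.norm(b-c).round(4))
h=ray(p,f(383,350),.125);print("hub",h)
# base: bolts; heights ~? edges
bolts=[ray(p,f(*a),.012)[:2] for a in [(92,106),(545,130),(517,508),(90,487)]]
print(np.round(bolts,4)); 
for i,j in[(0,1),(3,2),(3,0),(2,1)]:
    d=bolts[j]-bolts[i];print(np.linalg.norm(d).round(4),np.degrees(np.arctan2(d[1],d[0])).round(1))
for n,a,b in [("bedtop",(55,245),(215,255)),("bedline2",(55,358),(215,366))]:
    a=ray(p,f(*a),.03);b=ray(p,f(*b),.03);d=b-a;print(n,np.degrees(np.arctan2(d[1],d[0])).round(1))
for n,uv in [("bed TL",(48,150)),("bed BL",(48,448)),("bed TR",(582,180)),("bed BR",(558,472))]:
    print(n,ray(p,f(*uv),.03).round(4))
for uv in [(287.5,245.5)]:
    k=ray(p,uv,.136);print("knob",k, np.linalg.norm(k[:2]-c),np.degrees(np.arctan2(*(k[:2]-c)[::-1])))
im=im[220:265,265:310];print(cv2.imwrite("pics/k.png",cv2.resize(im,None,fx=12,fy=12,interpolation=cv2.INTER_CUBIC)))
```

```text
dial c [ 0.5295 -0.128 ] r 0.0357
90 dir tick -81.6 from c -82.3 0.0344
60 dir tick -115.4 from c -114.0 0.0346
30 dir tick -143.2 from c -143.5 0.0356
hub [ 0.53123042 -0.12728371  0.125     ]
[[ 0.5667 -0.0501]
 [ 0.5803 -0.1598]
 [ 0.4871 -0.1714]
 [ 0.4735 -0.062 ]]
0.1106 -82.9
0.1102 -82.9
0.094 7.3
0.0939 7.1
bedtop -83.5
bedline2 -82.9
bed TL [ 0.5548 -0.0441  0.03  ]
bed BL [ 0.4849 -0.053   0.03  ]
bed TR [ 0.5698 -0.169   0.03  ]
bed BR [ 0.5007 -0.1774  0.03  ]
knob [ 0.45298234 -0.14723881  0.136     ] 0.07890616035307961 -165.90079533172494
True
```

View pics/k.png

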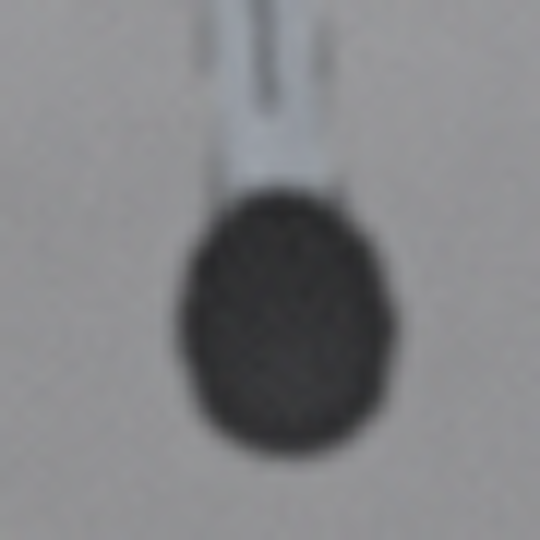

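The measurements agree: bolts and bed lines give a press yaw of -82.9°, the bed comes out at 126 × 70 mm, and the dial radius is 35.7 mm. The lever is now at about 7.5°. Next I grip the knob with the jaws tangential and swing it to 60°.

```bash
cat >> h.py <<'E'
YAW=np.radians(-82.9); AX=np.array([.5296,-.1279])
def knob(th,z,r=.085):
    a=YAW-np.pi/2+np.radians(th);return np.array([AX[0]+r*np.cos(a),AX[1]+r*np.sin(a),z])
def krot(th): return down(YAW+np.radians(th))
E
python3 - <<'E'
from h import *
jaws.gripper_to(.5)
robot.reach(knob(7.7,.17),krot(7.7))
robot.movel(knob(7.7,.117),speed=.08,stop_force=8)
f0=robot.get_wrist_force()
jaws.gripper_to(0.0)
print(robot.get_finger_gap()*92,robot.get_eef_pos(),robot.get_wrist_force()-f0,robot.get_clock())
grab("wrist","w2")
for th in np.linspace(7.7,60,9)[1:]:
    robot.movel(knob(th,.117),krot(th),speed=.06)
    print(round(th,1),np.round(robot.get_wrist_force()-f0,1))
print(robot.get_eef_pos(),robot.get_clock())
grab("wrist","w3")
E
```

```text
16.99272078666786 [ 0.44750387 -0.14960898  0.11720634] [0.62163252 0.30543752 1.20199118] 4.7917
14.2 [ 1.4 -0.4  1.6]
20.8 [ 2.  -1.8  1.8]
27.3 [ 2.6 -0.1  2. ]
33.8 [3.7 0.1 3. ]
40.4 [3.8 0.6 3.7]
46.9 [2.8 0.7 3.6]
53.5 [3.7 2.2 4.1]
60.0 [3.2 1.9 3.6]
[ 0.49680523 -0.20552105  0.11716364] 7.3083
```

View pics/w3.png

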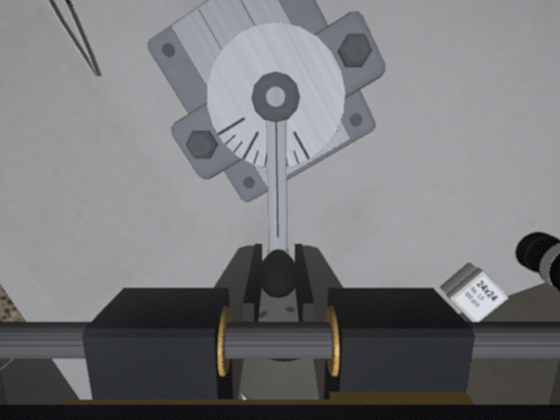

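The lever arm runs down from the hub at (276,97) and covers the 60° tick. The long ticks at 0° (232,128) and 90° (300,145) stand either side. I'll release, lift and check the angle against the ticks.

Run:
```python
from h import *
jaws.gripper_to(.4)
robot.movel(knob(60,.2),speed=.12)
robot.reach((.50,-.14,.26),down(np.radians(-50)))
p,im=grab("wrist","w4")
print(robot.get_clock(),[proj(p,(*AX,.0955)),proj(p,knob(60,.136))])
c=proj(p,(*AX,.0955)).astype(int)
print(c);a=im[max(0,c[1]-50):c[1]+70,c[0]-65:c[0]+65,::-1]
print(max(0,c[1]-50),c[0]-65)
cv2.imwrite("pics/w4z.png",cv2.resize(a,None,fx=5,fy=5,interpolation=cv2.INTER_CUBIC))
```

```text
9.3 [array([287.61313203, 169.10882901]), array([330.88795056, 258.81108083])]
[287 169]
119 222
```

View pics/w4.png

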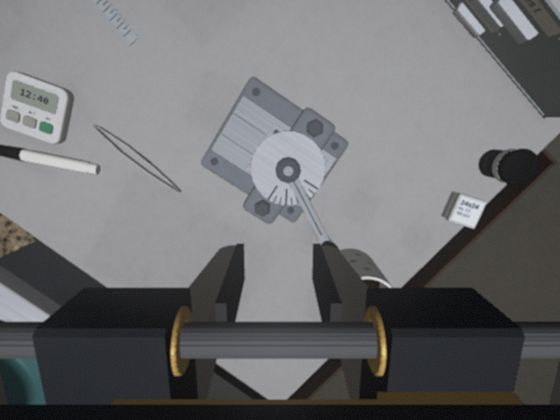

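View pics/w4z.png

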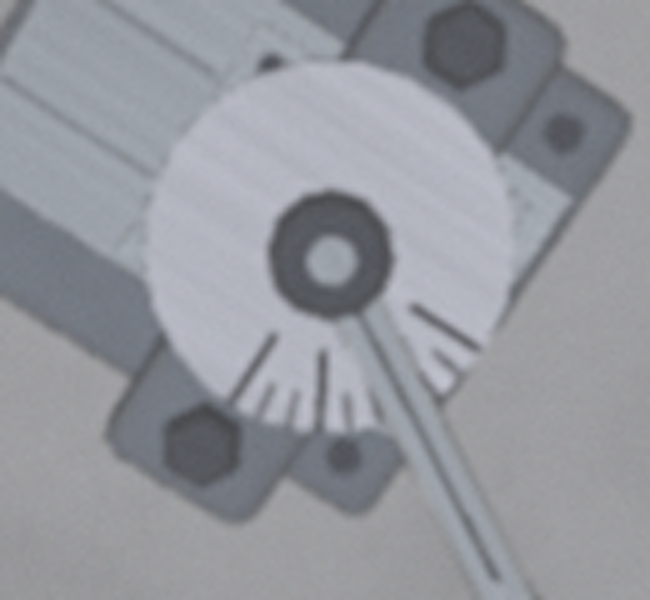

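Run:
```python
from h import *
p,_=load("w4")
f=lambda x,y:((x+.5)/5-.5+222,(y+.5)/5-.5+119)
for n,a,b,z in [("0",(276,335),(235,405),.0955),("30",(323,352),(319,430),.0955),("90",(412,307),(480,349),.0955),("lever",(372,335),(495,578),.105)]:
    a=ray(p,f(*a),z)[:2];b=ray(p,f(*b),z)[:2];d=b-a;e=b-AX
    print(n,[round(float(np.degrees(np.arctan2(v[1],v[0])+np.pi/2-YAW)%360),1) for v in (d,e)],np.linalg.norm(e).round(4))
k=[ray(p,u,.125) for u in ((328.5,254),)];e=k[0][:2]-AX;print(k,np.linalg.norm(e),(np.degrees(np.arctan2(e[1],e[0])+np.pi/2-YAW))%360)
```

```text
0 [3.0, 1.4] 0.0352
30 [30.5, 29.9] 0.0351
90 [91.5, 90.5] 0.0349
lever [60.3, 60.6] 0.0705
[array([ 0.49640031, -0.20554387,  0.125     ])] 0.0844440017183811 59.74896489930225
```

The lever reads 60.3° against the ticks and the knob is at 59.7°, so the lever is set. Now the gauge.

Run:
```python
from h import *
jaws.gripper_to(.5)
robot.reach((.53,.18,.22),down(np.radians(-14)))
p,im=grab("wrist","w5");print(robot.get_clock())
```

```text
10.925
```

View pics/w5.png

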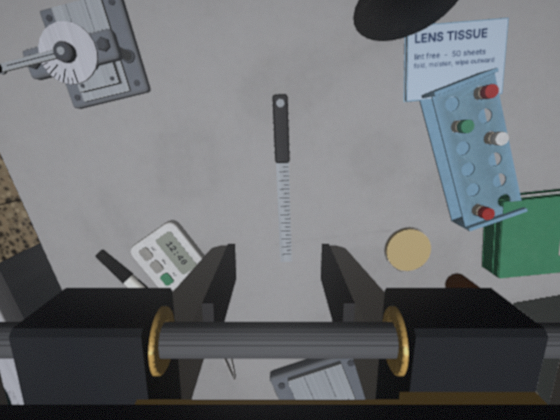

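The gauge is in full view: grip from (281,95) to (282,162), tip at (287,261). There are no obstacles within reach of the fingers.

Run:
```python
from h import *
p,im=load("w5")
m=(im[85:175,260:305].max(2)<70).astype(np.uint8)
n,l,s,c=cv2.connectedComponentsWithStats(m);i=1+np.argmax(s[1:,4]);print(s[i])
r=cv2.minAreaRect(np.argwhere(l==i)[:,::-1].astype(np.float32)+[260,85]);b=cv2.boxPoints(r);print(b)
for z in (.022,.011):
    W=np.array([ray(p,u,z)[:2] for u in b]);print(z,W.mean(0).round(4),[np.linalg.norm(W[k]-W[k-1]).round(4) for k in range(4)])
# center of front and back top edges, tip
mid=[b[np.argsort(b[:,1])[:2]].mean(0),b[np.argsort(b[:,1])[2:]].mean(0)]
B=ray(p,mid[0],.022);F=ray(p,mid[1],.022)
# blade tip: look at edge profile
cv2.imwrite("pics/w5z.png",cv2.resize(im[155:270,262:312],None,fx=5,fy=5,interpolation=cv2.INTER_CUBIC))
T=ray(p,(287,261),.001)
print(B.round(4),F.round(4),T.round(4),np.linalg.norm(T-B))
for d in (F-B,T-B,T-F): print(np.degrees(np.arctan2(d[1],d[0])).round(2))
```

```text
[ 13  10  16  67 767]Traceback (most recent call last):
  File "<stdin>", line 5, in <module>
cv2.error: OpenCV(4.12.0) /io/opencv/modules/imgproc/src/convhull.cpp:143: error: (-215:Assertion failed) total >= 0 && (depth == CV_32F || depth == CV_32S) in function 'convexHull'
```

Run:
```python
from h import *
p,im=load("w5")
m=(im[85:175,260:305].max(2)<70).astype(np.uint8)
n,l,s,c=cv2.connectedComponentsWithStats(m);i=1+np.argmax(s[1:,4])
r=cv2.minAreaRect((np.argwhere(l==i)[:,::-1]+[260,85]).astype(np.float32));b=cv2.boxPoints(r);print(b)
for z in (.022,.011):
    W=np.array([ray(p,u,z)[:2] for u in b]);print(z,W.mean(0).round(4),[np.linalg.norm(W[k]-W[k-1]).round(4) for k in range(4)])
mid=[b[np.argsort(b[:,1])[:2]].mean(0),b[np.argsort(b[:,1])[2:]].mean(0)]
B=ray(p,mid[0],.022);F=ray(p,mid[1],.022)
cv2.imwrite("pics/w5z.png",cv2.resize(im[155:270,262:312],None,fx=5,fy=5,interpolation=cv2.INTER_CUBIC))
T=ray(p,(287,261),.001)
print(B.round(4),F.round(4),T.round(4),np.linalg.norm(T-B))
for d in (F-B,T-B,T-F): print(np.degrees(np.arctan2(d[1],d[0])).round(2))
```

```text
[[272.65857   95.073166]
 [286.70734   94.63414 ]
 [288.77954  160.94438 ]
 [274.73077  161.3834  ]]
0.022 [0.5511 0.2429] [np.float64(0.0664), np.float64(0.0142), np.float64(0.0664), np.float64(0.0149)]
0.011 [0.5512 0.2428] [np.float64(0.0684), np.float64(0.0146), np.float64(0.0684), np.float64(0.0153)]
[0.5581 0.2753 0.022 ] [0.5441 0.2104 0.022 ] [0.5211 0.0906 0.001 ] 0.18951759673377414
-102.16
-101.33
-100.87
```

View pics/w5z.png

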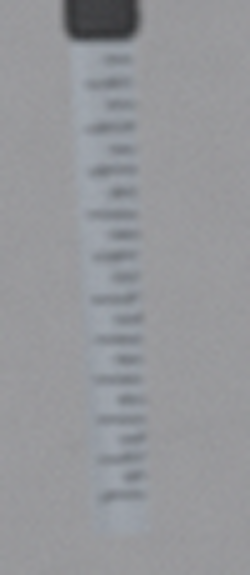

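Grip and tip measurements agree: tip to back end is 189.5 mm against 190 mm nominal, and the yaw is about -101.8°. Grasping now.

Run:
```python
from h import *
r=down(np.radians(-11.8))
robot.reach((.5515,.2425,.08),r)
robot.movel((.5515,.2425,.012),speed=.08,stop_force=8)
print(robot.get_eef_pos(),robot.get_wrist_force())
jaws.gripper_to(0.0)
print(robot.get_finger_gap()*92,robot.get_eef_pos(),robot.get_wrist_force())
p=robot.get_eef_pos();open("zg","w").write(str(p[2]))
robot.movel((p[0],p[1],p[2]+.09),speed=.12)
robot.dwell(.2);print(robot.get_wrist_force(),robot.get_ft_torque(),robot.get_finger_gap()*92,robot.get_clock())
grab("wrist","w6")
```

```text
[0.55177823 0.24283232 0.01234621] [-0.73029278 -0.73817679  0.31396989]
16.00331215944291 [0.55142117 0.24256927 0.01222271] [-0.57972377  0.75688068  2.21592996]
[-0.12231289  0.92757794 -0.62037566] [ 0.01207583 -0.05677259 -0.01875324] 15.622073957356154 14.25
```

View pics/w6.png

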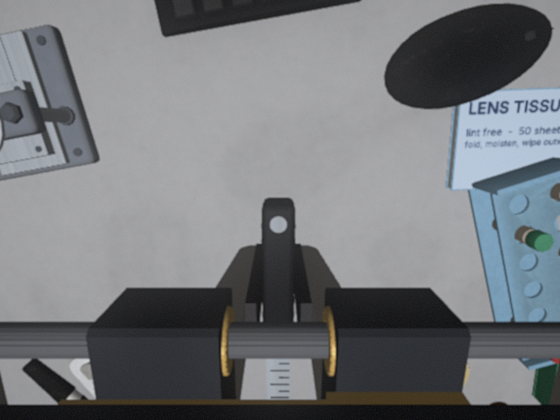

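The gauge is held centred, with the grip axis at column 278 and square to the jaws. I'll move to staging at the open end, 1.5 mm above the bed, and look from the scene and top cameras.

```bash
cat >> h.py <<'E'
PO=np.array([.5279,-.1131]);PX=np.array([np.cos(YAW),np.sin(YAW)]);PY=np.array([-PX[1],PX[0]])
GR=down(YAW+np.pi/2)
try: ZG=float(open("zg").read())
except Exception: ZG=.0122
def gp(tipx,h,y=0.): # TCP for gauge tip at press x, underside h above desk
    c=PO+(tipx-.155)*PX+y*PY;return np.array([*c,ZG+h])
E
python3 - <<'E'
from h import *
robot.reach(gp(-.040,.09),GR)
robot.movel(gp(-.040,.0315),speed=.08,stop_force=6)
robot.dwell(.3)
print(robot.get_eef_pos()-gp(-.04,.0315),robot.get_wrist_force(),robot.get_clock())
p,_=grab("scene","s7");t,_=grab("top","t7")
for n,P in [("tip",gp(.115,.033)),("mouth",(*(PO-.02*PX),.03))]:
    P=np.array(P)
    if n=="tip":P=np.array([*(PO-.04*PX),.031])
    print(n,proj(p,P),proj(t,P))
a,_2=load("s7")
cv2.imwrite("pics/s7z.png",cv2.resize(_2[190:270,240:370],None,fx=6,fy=6,interpolation=cv2.INTER_CUBIC))
a,_2=load("t7")
cv2.imwrite("pics/t7z.png",cv2.resize(_2[190:270,250:380],None,fx=6,fy=6,interpolation=cv2.INTER_CUBIC))
E
```

```text
[ 2.62844249e-04 -7.40737410e-05  3.59253210e-04] [-0.16387966  0.30711325 -0.66571817] 16.2
tip [316.82763566 232.7412    ] [317.29780807 231.27847543]
mouth [321.2154851  230.73524398] [324.86184305 230.49015536]
```

View pics/s7z.png

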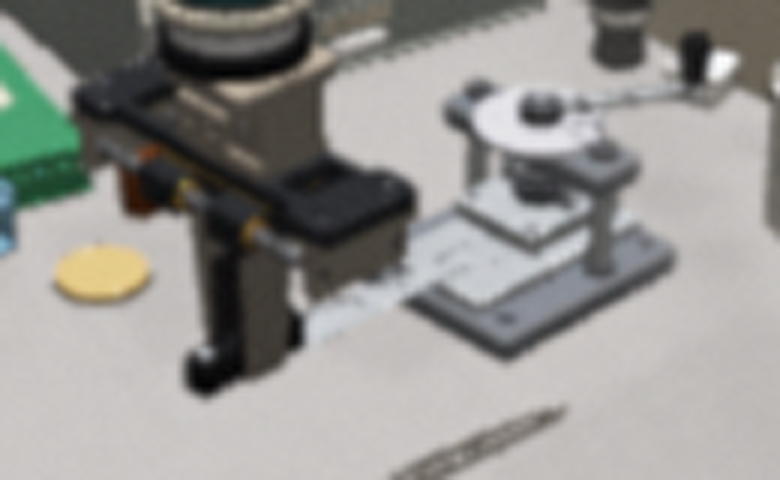

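View pics/t7z.png

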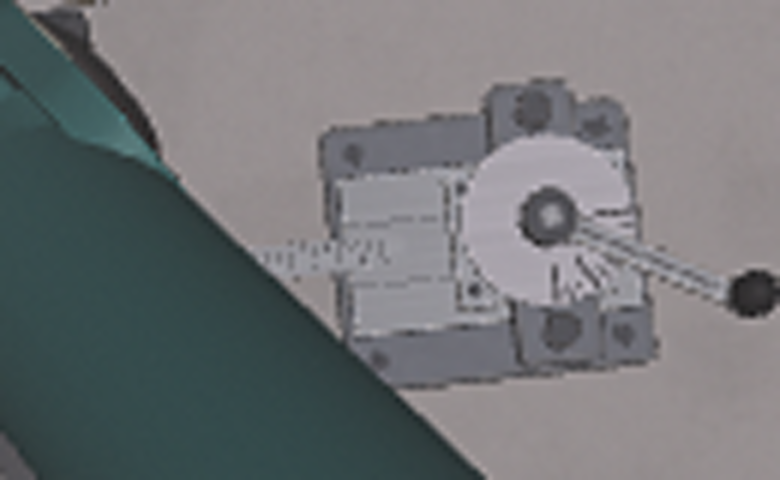

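The gauge lies centred between the bed's two lines, with its tip at zoomed (400,250) about 20 mm short of the plate edge. I'll lower it to contact, then slide in and log the drag.

Run:
```python
from h import *
f0=robot.get_wrist_force()
hit=robot.movel(gp(-.040,.0283),speed=.01,stop_force=2.)
robot.dwell(.2);e=robot.get_eef_pos();print("contact",hit,(e[2]-ZG)*1e3,robot.get_wrist_force()-f0,robot.get_clock())
H=e[2]-ZG
open("hh","w").write(str(H))
hit=robot.movel(gp(.0,H),speed=.03,stop_force=6)
for i in range(4):
    e=robot.get_eef_pos();d=(e[:2]-PO);print("tipx",(d@PX+.155)*1e3,"h",(e[2]-ZG)*1e3,"F x,y,z",np.round([robot.get_wrist_force()[:2]@PX,robot.get_wrist_force()[:2]@PY,robot.get_wrist_force()[2]],2),hit);robot.dwell(.05)
print(robot.get_clock())
```

```text
contact True 28.38889157818864 [0.33082029 0.27448772 2.81621304] 16.8333
tipx -0.039348851065240664 h 28.417725179053054 F x,y,z [-3.16 -0.11  4.33] False
tipx -0.03182271983892537 h 28.417087792503583 F x,y,z [-2.54  0.39  3.28] False
tipx -0.0351618132721776 h 28.39438950583114 F x,y,z [-2.92  0.25  3.48] False
tipx 0.003085291375382049 h 28.40922049256214 F x,y,z [-3.14 -0.53  4.83] False
18.5167
```

Run:
```python
from h import *
p,im=grab("scene","s8")
for x in (-.155-.035,-.155+.035,-.155+.1):
  for z in (.0,.022): print(x,z,proj(p,(*(PO+x*PX),.03+z)).round(1))
cv2.imwrite("pics/s8z.png",cv2.resize(im[205:265,270:345,::-1],None,fx=10,fy=10,interpolation=cv2.INTER_CUBIC))
grab("wrist","w8")
```

```text
-0.19 0.0 [281.5 251.2]
-0.19 0.022 [281.3 245.2]
-0.12 0.0 [298.5 242.5]
-0.12 0.022 [298.5 236.5]
-0.05499999999999999 0.0 [313.5 234.7]
-0.05499999999999999 0.022 [313.5 228.9]
```

View pics/s8z.png

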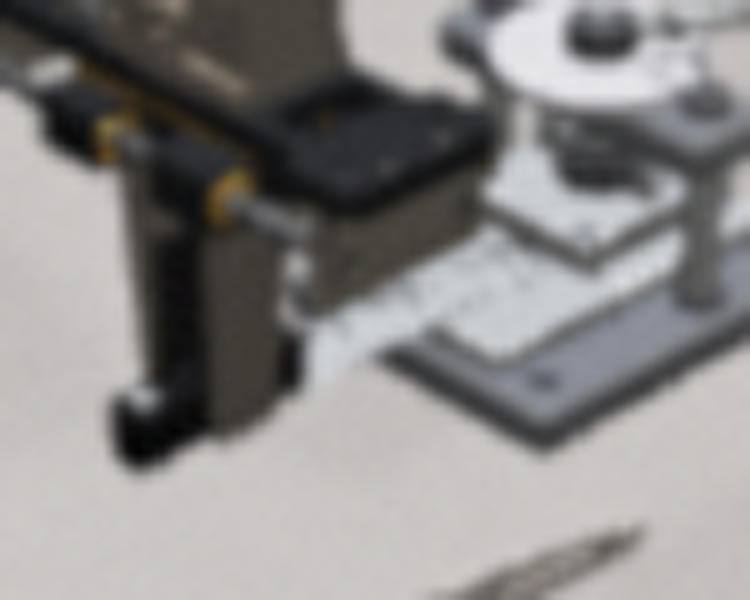

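View pics/w8.png

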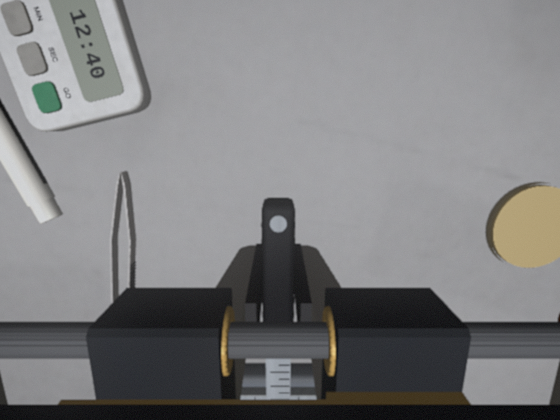

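Run:
```python
from h import *
H=.0284
def st():
    F=[];M=[]
    for i in range(8):
        robot.dwell(.01);F.append(robot.get_wrist_force());M.append(robot.get_ft_torque())
    F=np.mean(F,0);M=np.mean(M,0);e=robot.get_eef_pos()
    Rt=R.from_rotvec(robot.get_tool_rot()).as_matrix()
    d=e[:2]-PO
    print("x %.1f y %.2f h %.2f"%((d@PX+.155)*1e3,d@PY*1e3,(e[2]-ZG)*1e3),"F",np.round([F[:2]@PX,F[:2]@PY,F[2]],2),"M",np.round([M[:2]@PX,M[:2]@PY,M[2]],3),"tilt deg",np.degrees([-Rt[:2,2]@PX,-Rt[:2,2]@PY]).round(2))
st()
for h in (.0288,.0292,.0296,.0300,.0304):
    robot.movel(gp(.0,h),speed=.02);st()
print(robot.get_clock())
```

```text
x -0.0 y 0.04 h 28.40 F [-2.96  0.45  4.09] M [0.11  0.247 0.005] tilt deg [0.01 0.05]
x 0.1 y -0.05 h 28.70 F [-2.28  0.61  2.74] M [0.168 0.255 0.034] tilt deg [0.   0.06]
x 0.4 y -0.20 h 29.03 F [-0.83  0.43  0.77] M [0.212 0.023 0.046] tilt deg [-0.02  0.08]
x 0.4 y -0.37 h 29.37 F [-0.09  0.08 -0.66] M [ 0.099 -0.1    0.009] tilt deg [-0.02  0.1 ]
x 0.0 y -0.10 h 29.96 F [ 0.22 -0.26 -1.26] M [ 0.084 -0.011  0.02 ] tilt deg [0.01 0.06]
x -0.0 y 0.01 h 30.42 F [-0.02 -0.05 -1.01] M [ 0.094 -0.006 -0.002] tilt deg [0.01 0.05]
20.2667
```

Contact is at about 29.3 mm. I'll slide in at 29.2 mm, a light press, in small increments.

```bash
cat >> h.py <<'E'
def st(n=6):
    F=[]
    for i in range(n):
        robot.dwell(.01);F.append(robot.get_wrist_force())
    F=np.mean(F,0);e=robot.get_eef_pos();d=e[:2]-PO
    M=robot.get_ft_torque()
    print("x %.1f y %.2f h %.2f"%((d@PX+.155)*1e3,d@PY*1e3,(e[2]-ZG)*1e3),"F",np.round([F[:2]@PX,F[:2]@PY,F[2]],2),"My",np.round(M[:2]@PY,2),"t %.1f"%robot.get_clock(),flush=True)
    return F[:2]@PX
E
python3 - <<'E'
from h import *
H=.0292
robot.movel(gp(.0,H),speed=.02);st()
robot.movel(gp(.006,H),speed=.03,stop_force=6);st()
robot.movel(gp(.012,H),speed=.03,stop_force=6);b=st()
for x in np.arange(.014,.047,.002):
    hit=robot.movel(gp(x,H),speed=.02,stop_force=6);f=st()
    if hit or f<b-3: print("stop",x,hit);break
E
```

```text
x -0.1 y 0.13 h 29.27 F [-0.12  0.2  -0.44] My -0.06 t 20.6
x 6.6 y 0.02 h 29.21 F [ 0.54  0.16 -0.15] My -0.25 t 21.0
x 12.5 y 0.05 h 29.19 F [0.8  0.85 0.68] My -0.38 t 21.4
x 14.0 y 0.04 h 29.24 F [-0.1   0.16  0.91] My -0.09 t 21.7
x 15.9 y 0.04 h 29.23 F [-0.88  0.13  1.03] My 0.06 t 22.0
x 18.1 y 0.04 h 29.21 F [-1.28  0.05  1.62] My 0.05 t 22.3
x 20.2 y 0.04 h 29.22 F [-0.81  0.16  1.37] My 0.02 t 22.6
x 22.2 y 0.03 h 29.22 F [-1.29  0.12  1.61] My 0.07 t 22.9
x 24.2 y 0.05 h 29.23 F [-1.2   0.02  1.83] My 0.16 t 23.2
x 26.2 y 0.02 h 29.21 F [-1.61  0.17  2.43] My 0.16 t 23.5
x 28.0 y 0.06 h 29.24 F [-2.13  0.3   2.78] My 0.27 t 23.8
x 29.7 y 0.09 h 29.27 F [-3.71  0.19  3.94] My 0.75 t 24.1
stop 0.03 False
```

The drag takes hold at a tip x of about 27–29 mm, where 26 mm was expected. I'll go a little further for a firm but small lift.

Run:
```python
from h import *
H=.0292
for x in (.0315,.033,.0345,.036):
    hit=robot.movel(gp(x,H),speed=.02,stop_force=8);f=st()
    if hit or f<-9: print("stop",x,hit);break
p,im=grab("scene","s9")
cv2.imwrite("pics/s9z.png",cv2.resize(im[205:265,270:345,::-1],None,fx=10,fy=10,interpolation=cv2.INTER_CUBIC))
grab("wrist","w9")
```

```text
x 30.8 y 0.16 h 29.34 F [-5.05 -0.5   3.96] My 1.02 t 24.4
x 31.9 y 0.22 h 29.40 F [-6.07 -0.1   4.57] My 1.2 t 24.7
x 33.1 y 0.25 h 29.42 F [-6.61 -0.1   4.77] My 1.35 t 25.0
x 34.3 y 0.33 h 29.47 F [-7.4  -0.04  4.69] My 1.49 t 25.3
```

View pics/s9z.png

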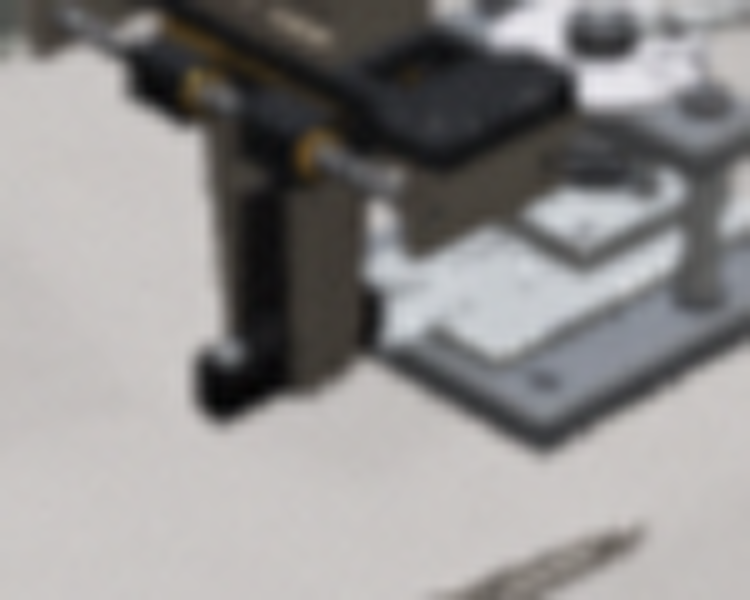

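View pics/w9.png

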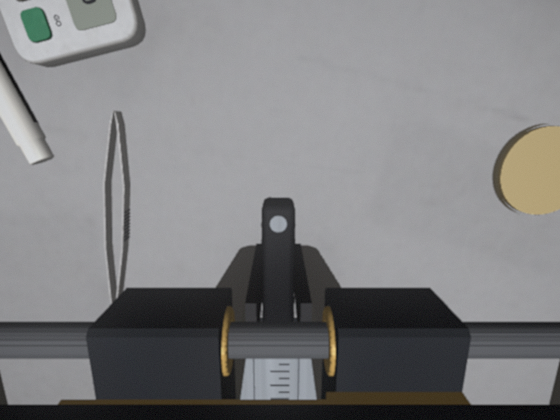

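Drag is now about 7 N with roughly 6–7 mm of insertion past first hold, giving about 0.5 mm of lift. Fz shows I'm pressing down about 5 N at the grip, so I'll relieve that and let the gauge lie flat on the bed.

Run:
```python
from h import *
for h in (.0296,.0300,.0304,.0308):
    robot.movel(gp(.036,h),speed=.02);st()
```

```text
x 34.8 y 0.20 h 29.62 F [-5.67  0.71  2.99] My 1.31 t 25.7
x 35.7 y -0.03 h 29.81 F [-4.7   0.58  0.71] My 1.07 t 26.0
x 36.8 y -0.53 h 29.99 F [-1.91  0.36 -2.97] My 0.61 t 26.3
x 36.6 y -0.38 h 30.58 F [-0.84  0.14 -4.07] My 0.4 t 26.6
```

Run:
```python
from h import *
robot.movel(gp(.0365,.0301),speed=.02);st()
robot.movel(gp(.038,.0301),speed=.02,stop_force=8);st()
robot.movel(gp(.0395,.0301),speed=.02,stop_force=8);st()
robot.dwell(.3);st()
```

```text
x 36.6 y -0.20 h 30.03 F [-0.79 -0.06 -3.06] My 0.37 t 26.9
x 37.8 y -0.05 h 30.09 F [-2.01 -0.29 -3.41] My 0.64 t 27.2
x 39.3 y 0.09 h 30.13 F [-2.73 -0.11 -3.44] My 0.82 t 27.5
x 39.3 y 0.05 h 30.11 F [-2.74 -0.16 -3.51] My 0.91 t 27.8
```

I need to know whether hold began near x≈27 or earlier. The plate's lift can be measured from its sub-pixel shift in the scene view: the lever swing (+3.7 mm) from s0 to s7/s8 gives the scale, and fixed press parts serve as reference.

Run:
```python
from h import *
fr=[]
for i in range(6):
    p,im=grab("scene",f"s10_{i}");fr.append(im[:,:,::-1])
now=np.mean([f.astype(np.float32) for f in fr],0)
cv2.imwrite("pics/s10z.png",cv2.resize(now[205:265,270:345].astype(np.uint8),None,fx=10,fy=10,interpolation=cv2.INTER_CUBIC))
cv2.imwrite("pics/s0z.png",cv2.resize(cv2.imread("pics/scene0.png")[205:265,270:345],None,fx=10,fy=10,interpolation=cv2.INTER_CUBIC))
P=lambda x,y,z:proj(p,(*(PO+x*PX+y*PY),z)).round(1)
for z in (.0357,.0477): print("plate corner(-20,-29)",P(-.02,-.029,z),"(50,-29)",P(.05,-.029,z),"(-20,29)",P(-.02,.029,z),"(-20,0)",P(-.02,0,z))
g=lambda n:cv2.cvtColor(cv2.imread(f"pics/{n}.png"),cv2.COLOR_BGR2GRAY).astype(np.float32)
I={"s0":g("scene0"),"s7":g("s7"),"s8":g("s8"),"s9":g("s9"),"now":cv2.cvtColor(now,cv2.COLOR_BGR2GRAY)}
np.save("pics/now.npy",I["now"])
print(robot.get_clock())
```

```text
plate corner(-20,-29) [327.7 232.7] (50,-29) [342.6 224.9] (-20,29) [314.9 225.9] (-20,0) [321.2 229.2]
plate corner(-20,-29) [327.8 229.5] (50,-29) [342.8 221.7] (-20,29) [315.  222.7] (-20,0) [321.3 226.1]
28.1167
```

View pics/s10z.png

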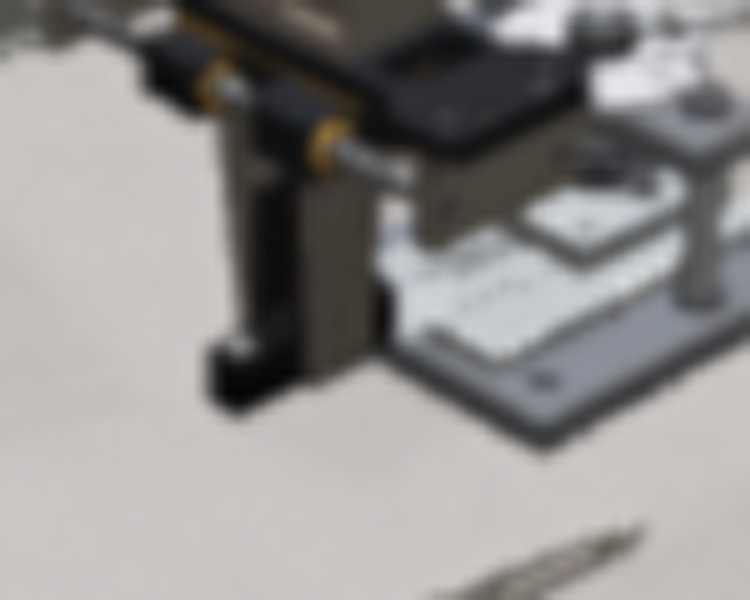

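View pics/s0z.png

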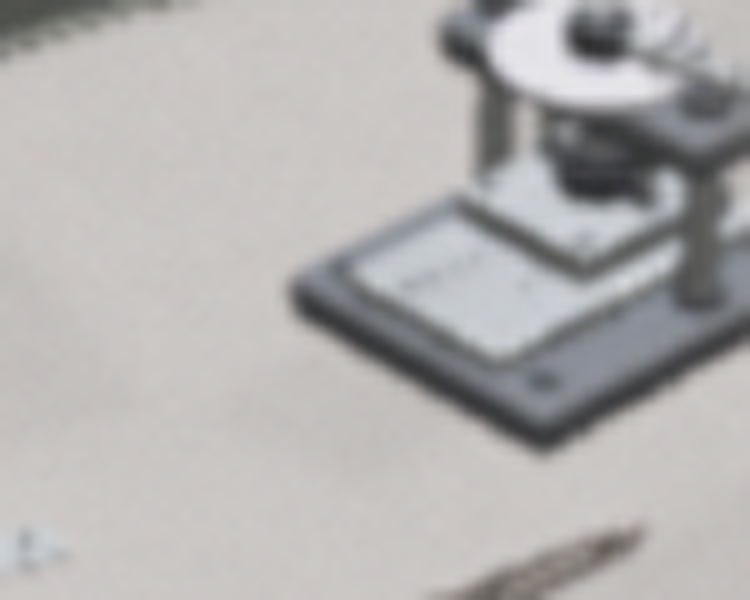

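Run:
```python
from h import *
g=lambda n:cv2.cvtColor(cv2.imread(f"pics/{n}.png"),cv2.COLOR_BGR2GRAY).astype(np.float32)
I={"s0":g("scene0"),"s7":g("s7"),"s8":g("s8"),"s9":g("s9"),"now":np.load("pics/now.npy")}
from scipy.ndimage import map_coordinates
# sub-pixel vertical registration of patch around plate corner; ref = 'now'
from scipy.optimize import least_squares
def shift(A,B,c0,c1,r0,r1):
    yy,xx=np.mgrid[r0:r1,c0:c1].astype(float)
    Bp=B[r0:r1,c0:c1]
    def f(s): 
        w=map_coordinates(A,[yy-s[0],xx],order=3,mode='nearest'); return (w*s[1]+s[2]-Bp).ravel()
    best=min((least_squares(f,[s,1,0]) for s in (-1,0,1)),key=lambda r:r.cost)
    return round(best.x[0],3),round(best.cost,0)
for n in I:
    print(n,"plate side",shift(I[n],I["now"],329,336,224,232),"front",shift(I[n],I["now"],323,329,226,233),"corner",shift(I[n],I["now"],323,336,225,233),"ref base",shift(I[n],I["now"],320,338,238,252),"ref bridge",shift(I[n],I["now"],338,345,210,235))
    # profile
for n in I: print(n,I[n][222:236,326].round(0).astype(int),I[n][222:236,332].round(0).astype(int))
```

```text
s0 plate side (np.float64(-1.0), np.float64(1476.0)) front (np.float64(-1.0), np.float64(1231.0)) corner (np.float64(-1.0), np.float64(7375.0)) ref base (np.float64(0.0), np.float64(96.0)) ref bridge (np.float64(0.0), np.float64(13827.0))
s7 plate side (np.float64(0.0), np.float64(1758.0)) front (np.float64(0.0), np.float64(1042.0)) corner (np.float64(0.0), np.float64(5609.0)) ref base (np.float64(0.0), np.float64(103.0)) ref bridge (np.float64(0.0), np.float64(151.0))
s8 plate side (np.float64(0.0), np.float64(1847.0)) front (np.float64(0.0), np.float64(2244.0)) corner (np.float64(0.0), np.float64(6927.0)) ref base (np.float64(0.0), np.float64(109.0)) ref bridge (np.float64(0.0), np.float64(153.0))
s9 plate side (np.float64(0.0), np.float64(212.0)) front (np.float64(0.0), np.float64(724.0)) corner (np.float64(0.0), np.float64(940.0)) ref base (np.float64(0.0), np.float64(99.0)) ref bridge (np.float64(0.0), np.float64(83.0))
now plate side (np.float64(0.0), np.float64(0.0)) front (np.float64(0.0), np.float64(0.0)) corner (np.float64(0.0), np.float64(0.0)) ref base (np.float64(0.0), np.float64(0.0)) ref bridge (np.float64(0.0), np.float64(0.0))
s0 [ 71  81 129 182 203 209 201 167 113  93 132 185 203 204] [ 61  53  79 151 196 202 171 116  99 145 196 209 159 121]
s7 [ 81 130 182 201 209 202 168 112  92 134 185 202 204 205] [ 54  76 144 195 201 170 119 101 145 190 209 209 160 121]
s8 [ 82 131 182 202 209 202 166 112  92 134 185 203 204 204] [ 55  76 145 194 201 170 118 100 145 190 210 209 160 121]
s9 [ 60  97 168 200 209 202 164 109  90 133 185 201 204 203] [ 61  91 150 193 200 171 115 100 145 190 209 209 160 119]
now [ 65  97 167 201 209 202 167 109  90 130 183 202 204 204] [ 67  93 147 193 202 172 116  99 144 190 209 210 159 120]
```

Run:
```python
from h import *
g=lambda n:cv2.cvtColor(cv2.imread(f"pics/{n}.png"),cv2.COLOR_BGR2GRAY).astype(np.float64)
I={"s0":g("scene0"),"s7":g("s7"),"s8":g("s8"),"s9":g("s9"),"now":np.load("pics/now.npy").astype(float)}
out={}
for n,A in I.items():
    r=[]
    for c in range(323,338):
        top=226-0 if False else None
        # expected band centre row
        e=231.0-(327.7-c)*.53 if c<327.7 else 231.0-(c-327.7)*.52
        a=int(round(e))-4;s=A[a:a+8,c];k=int(np.argmin(s[1:-1]))+1
        d=(s[k-1]-s[k+1])/(2*(s[k-1]-2*s[k]+s[k+1]));r.append(a+k+d)
    out[n]=np.array(r)
for n in out: print(n,(out["now"]-out[n]).round(2),"mean",(out["now"]-out[n]).mean().round(3))
```

```text
s0 [-1.08 -1.21 -1.18 -1.02 -1.   -1.17 -1.11 -1.12 -1.07 -0.99 -0.94 -0.97
 -0.94 -0.98 -1.07] mean -1.056
s7 [-0.1  -0.18 -0.13  0.   -0.02 -0.27 -0.32 -0.22 -0.19 -0.02  0.08  0.05
  0.1   0.03 -0.02] mean -0.081
s8 [-0.27 -0.25 -0.13  0.   -0.02 -0.29 -0.37 -0.22 -0.19 -0.01  0.09  0.06
  0.1   0.04 -0.02] mean -0.098
s9 [-0.01 -0.13 -0.07  0.02 -0.04 -0.21 -0.06 -0.01 -0.02  0.02  0.07  0.06
  0.01 -0.   -0.01] mean -0.025
now [0. 0. 0. 0. 0. 0. 0. 0. 0. 0. 0. 0. 0. 0. 0.] mean 0.0
```

The fixed references are stable. The plate edge moved -0.98 px for the 3.7 mm lever lift, and -0.09 px since the gauge went in, so the lift is only about 0.3–0.8 mm. That rules out the early onset. Next I level the grip and creep 1 mm further so the gauge settles flat with drag.

Run:
```python
from h import *
for h in (.0299,.0297):
    robot.movel(gp(.0395,h),speed=.01);st()
robot.movel(gp(.041,.0297),speed=.01,stop_force=8);st()
robot.dwell(.3);st();print(robot.get_finger_gap()*92)
```

```text
x 39.4 y 0.08 h 29.98 F [-3.64  0.11 -2.57] My 0.99 t 28.4
x 39.4 y 0.09 h 29.86 F [-3.72 -0.52 -0.52] My 0.99 t 28.7
x 40.4 y 0.23 h 29.89 F [-4.84 -0.52 -0.18] My 1.3 t 29.1
x 40.4 y 0.24 h 29.88 F [-4.72 -0.67  0.38] My 1.22 t 29.4
15.528998864824509
```

The drag is steady at 4.7 N with Fz near neutral. Final checks: plate lift, lever angle, and whether the gauge slipped in the grip.

Run:
```python
from h import *
A=np.mean([cv2.cvtColor(grab("scene",f"s11_{i}")[1],cv2.COLOR_RGB2GRAY).astype(float) for i in range(4)],0)
g=lambda n:cv2.cvtColor(cv2.imread(f"pics/{n}.png"),cv2.COLOR_BGR2GRAY).astype(np.float64)
def band(A):
    r=[]
    for c in range(323,338):
        e=231.0-abs(327.7-c)*.525;a=int(round(e))-4;s=A[a:a+8,c];k=int(np.argmin(s[1:-1]))+1
        r.append(a+k+(s[k-1]-s[k+1])/(2*(s[k-1]-2*s[k]+s[k+1])))
    return np.array(r)
d=band(A)-(band(g("s7"))+band(g("s8")))/2
print("lift px",d.mean(),"mm",-d.mean()/.27)
t,im=grab("top","t11");t7=cv2.imread("pics/t7.png")
print("top knob region diff",np.abs(im[225:275,320:385,::-1].astype(int)-t7[225:275,320:385]).mean())
cv2.imwrite("pics/t11z.png",cv2.resize(im[190:290,250:380,::-1],None,fx=5,fy=5,interpolation=cv2.INTER_CUBIC))
w,_=grab("wrist","w11")
st()
```

```text
lift px -0.11068592879478653 mm 0.4099478844251353
top knob region diff 35.14010256410256
x 40.4 y 0.26 h 29.89 F [-4.72 -0.69 -0.13] My 1.28 t 29.8
```

View pics/t11z.png

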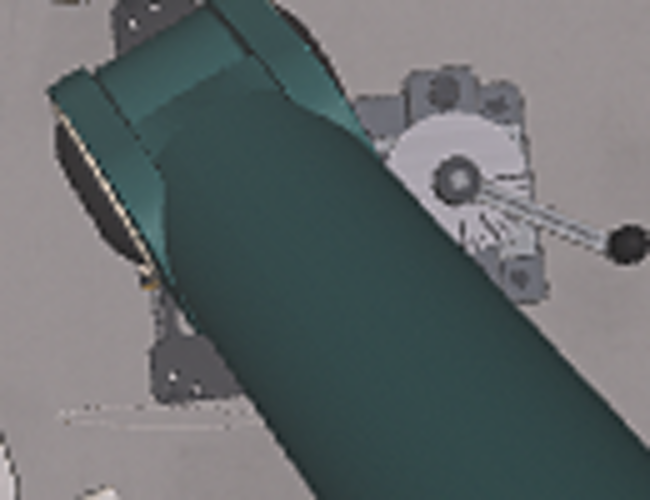

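View pics/w11.png

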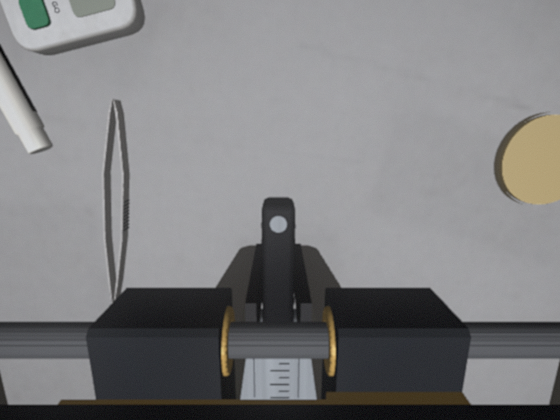

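The knob is still at top-view px (375,239), as when it was set, and the grip's hole is still at (278,223), so nothing has slipped. Handing in.

Run:
```python
from h import *
robot.finish_job();print(robot.get_clock())
```

```text
the job is handed in; nothing more can be done
the job is handed in; nothing more can be done
```

The job is handed in: the lever is at 60° and the gauge is held snug under the pressure plate. The robot's clock read 29.8 s at my last check, against the 69 s limit.

- **Lever:** I swung it from about 7.5° to 60°. Measured against the dial ticks, the arm read 60.3° and the knob 59.7°. The top view showed the knob in the same place at the end.
- **Gauge:** It is gripped by the black grip, flat on the bed and within about 0.3 mm of the bed's centreline. Its tip is about 60 mm past the mouth, and the drag is a steady 4.7 N. It had not slipped in the grip.
- **Plate lift:** This is small, but my two estimates differ. The plate's shift in the scene camera gives about 0.4 mm, only 0.1 pixel, so it is coarse. The depth past where the drag began gives about 0.8–1.0 mm. Both are under 2 mm.
- **Bed height:** The gauge met the bed about 0.6 mm lower than expected. I first pressed too hard on the grip (about 5 N), then eased off until the vertical force was near zero.
- **Other things on the desk:** The arm never touched them on purpose and kept clear of them. The tweezers, timer and petri dish show no disturbance in the later pictures. I did not recheck the mug and oil bottle at the end.

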